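Hang the double-five plaque on the domino score stand

TASK

Take the double-five plaque out of its walnut rack and hang it on the brass hook of the score stand with its ivory pip side facing outward, away from the post. Ease it down past the sprung catch until the catch clicks out into its small hole, press it onto its seat for a moment with about 10 N (never over 25 N on the stand) so that it sits fully home, then let go; leave the other things on the table alone.

Things in the scene. Friction and masses are not known exactly. Their poses are not given: they have to be found in the camera images.
- plaque: Upright plaque, 10 mm thick (x), 50 wide (y), 126 tall (z), about 70 g. Origin: centre of its bottom edge. +x points out of the marked face (ivory, five black pips below, five above); the -x face is plain dark walnut; the top edge shows ivory on the marked side, walnut on the other. Pinch it across the 10 mm thickness from above, by the top 22 mm only, so the fingertips clear the catch housing.
- plaque_edge (a point): Middle of the window's upper edge, which rests on the hook: 74 mm above the plaque's bottom, mid-thickness. The plaque from its bottom up: solid 0-26 mm; window 20 mm wide, 26-74; bar 74-83; small catch hole right through, 14 mm wide, 83-95.5; solid grip area 95.5-126.
- plaque_marked (a point): Point on the marked (ivory) surface, on the bar: 5 mm along plaque +x and 77.5 mm above the plaque's bottom.
- rack: Walnut tile rack, fixed, 54 x 86 x 22 mm, origin centre of its underside; it may face any way. The plaque stands upright in its slot (13 x 54 mm, 14 mm deep, slot floor 8 mm up), axes parallel to the rack's; lift it straight up.
- stand: Score stand, fixed: walnut foot 130 x 90 x 16 mm (x -55 to +75 mm). Origin on the table under the post; +x is outward (the way the hook points). Its brass head telescopes in the post and is clamped at a height that differs by up to 20 mm and is NOT reported: find it by feel or sight. Pushing the stand with over 25 N anywhere fails. Nothing of it is higher than the catch housing.
- hook_nominal (a point): Fixed point 36 mm outward of the post axis, 120 mm up: middle of the seat floor at mid height; the true floor is 10 mm lower to 10 mm higher. The floor tops an arm 10 wide, 7 thick, from x = 30 to 42 mm (1 mm play either way). The front lip, x = 42-49, stands 12 mm above the floor and 7 below, flared 33 deg outward from 5 mm up; at x = 18-30 the catch housing, 14 wide, stands 22 mm above it.
- hook_front (a point): Fixed point 90 mm outward of the post axis, 120 mm up. Bring the window over the lip from here straight to the post, then lower. Passing the catch takes 3 to 9 N of push down; then the rigid floor stops it (touch it at 10 mm/s or so, a faster bump passes 25 N). Let go early and the catch's friction holds the plaque above its seat. Home, the plaque's bottom is 36 to 56 mm above the table.
- catch (a joint): Sprung steel catch: a wedge, 8 mm wide, standing 4.5 mm out of the housing's outward face, 9 to 22 mm above the seat floor, ramp on top. 0 = fully out; grows as it is pushed in towards the post (max 0.007 m); spring 3 N out, 5 N in. The plaque's bar pushes it in; it springs back to 0 in the plaque's small hole when the plaque is home.
- pill_organizer: Blue weekly pill organizer, loose, 150 x 34 x 26 mm, long along its x, origin centre of underside. Leave alone.
- beaker: Clear acrylic beaker, loose, 68 mm diameter, 85 mm tall, origin centre of underside. Leave alone.
- spectacle_case: Tortoiseshell spectacle case, loose, 155 x 58 x 34 mm, long along its x, origin centre of underside. Leave alone.
- domino_box: Walnut domino box fixed to the table, 200 x 72 x 35 mm, long along its x, origin centre of underside; its open lid stands on the -y side up to 108 mm; holds five dominoes. Leave alone.

How it is judged:
On the way, in this order (a step that is already met when the one before it is completed fails the run):
1. the plaque is lifted clear of the rack (z of plaque in the frame of rack above 0.04 m and contact force between plaque and rack below 0.05 N), for 0.2 s.
2. the plaque is on the hook, its bar pushing the catch in (value of joint catch above 0.0012 m and contact force between plaque and stand above 0.3 N and x of plaque in the frame of stand between 0.03 and 0.042 m and y of plaque in the frame of stand between -0.01 and 0.01 m).
3. with the catch clicked out, the plaque is pressed onto its seat (value of joint catch below 0.001 m and contact force between plaque and stand above 6 N and x of plaque_marked in the frame of stand between 0.038 and 0.0435 m and z of plaque in the frame of stand between 0.032 and 0.0585 m), for 0.1 s.
At the end, for the whole second after the job is handed in: The plaque hangs at rest on the hook alone, released: marked face outward (marked point 38 to 43.2 mm in front of the post axis), within 7 mm sideways, upright within 0.12 rad, turned within 0.2 rad, bottom 33 to 58.5 mm up, catch out again (under 1 mm in) (x of plaque_marked in the frame of stand between 0.038 and 0.0432 m and y of plaque in the frame of stand between -0.007 and 0.007 m and z of plaque in the frame of stand between 0.033 and 0.0585 m and value of joint catch below 0.001 m and angle between plaque's own z axis and vertical below 0.12 rad and angle between the x axis of plaque and the x axis of stand, either way round below 0.2 rad and contact force between plaque and stand above 0.15 N and linear speed of plaque below 0.02 m/s and angular speed of plaque below 0.2 rad/s); the robot touches nothing.
It fails at once if the stand is pushed with more than 25 N (contact force between stand and anything else above 25 N).
It fails at once if the pill organizer is moved more than 30 mm (distance of pill_organizer from where it was at the start of the episode above 0.03 m).
It fails at once if the beaker is moved more than 30 mm (distance of beaker from where it was at the start of the episode above 0.03 m).
It fails at once if the spectacle case is moved more than 30 mm (distance of spectacle_case from where it was at the start of the episode above 0.03 m).
It also fails if it takes over 59 s, if anything falls off the work surface, if the arm or the gripper's body presses on something with over 40 N, if the wrist force passes 120 N, or if a joint passes its speed limit or range.

ROBOT

A 6-joint arm with a two-finger parallel gripper is mounted at the origin on the work surface. World frame = base frame: x ahead of the robot, y to its left, z up, the work surface at z = 0. Lengths are in m, angles in rad, forces in N, time in s.
With the tool pointing down it reaches from about 0.35 to 0.775 m from the base axis. Payload 5.5 kg.
Tool frame: the origin (TCP) lies between the finger pads; the fingertips stand 22 mm ahead of it and the grasp point (between the pads) lies 3 mm ahead of it; z points along the fingers, y is the line along which they close (so a half turn about z gives the same grasp; the last joint's range is limited). The gripper opens to 85 mm and grips with 20 to 120 N. Pads are 22 mm wide; open, the fingers measure 114 mm over their backs; the gripper's body (76 mm by 85 mm) begins 54 mm behind the grasp point. The pads swing forward as they close: fully open they stand 13 mm farther back than shut.
Start: joints at [1.155, 0.313, 0.046, 1.304, 0, 1.431], TCP at [0.157, 0.553, 0.229] pointing down, gripper open.
Joint ranges: [-2.76, 2.76], [-0.86, 1.69], [-1.03, 1.26], [-2.2, 2.34], [-1.47, 1.5], [-3.14, 3.14]. Speed limits (rad/s): [2.57, 2.57, 3.14, 3.14, 3.14, 3.14].

INTERFACE

Orientations are given as a unit quaternion [w, x, y, z].
In Python, from workcell import env gives the robot as it stands.
- The arm moves only by the tool shift_gripper, called after "Request:" by a JSON object that holds its "op" and its "data", one argument or row to a line. Schema: {"type":"object","properties":{"steps":{"type":"object","properties":{"moves":{"type":"array","items":{"type":"array","items":{"type":"number"},"minItems":6,"maxItems":6},"minItems":1,"maxItems":8}},"additionalProperties":false,"required":["moves"]},"jaw":{"type":"number"},"clamp_n":{"type":"number"},"only":{"type":"string"},"quiet":{"type":"boolean"},"lines":{"type":"string"}},"required":["steps"],"additionalProperties":false}. steps is an object whose key "moves" holds a list of rows, 1 to 8 of them, each of 6 numbers: dx, dy, dz in units of 5 mm, then a rotation vector rx, ry, rz in units of 0.05 rad; each row is the pose to reach, as a shift and turn from the pose commanded when the call began, along the tool's axes at that moment; what a row does not reach only later rows make up. A row lasts 1/8 s, in which the tool goes at most 0.0625 m and 0.188 rad, less where a joint would pass 70% of its speed; a pose out of reach is approached as far as the arm can. jaw is the finger opening in m, set as the call begins (left out keeps the last). The fingers move at their own pace and stop on an object; clamp_n is the grip in N (left out, the last holds). Time passes only in rows, so rows that do not move let the fingers close. The tool returns the time, the measured TCP pose, the force, the opening and the grip force at its end. only (a regular expression) keeps the lines of the reply that match it, lines (a string "A,B") keeps lines A to B, and quiet returns only ok. Input that does not fit is refused with a message, and nothing moves.
- env.get_state(): the state, without advancing time (a new reading comes with each control period).
- env.read_camera(name): name is "scene" or "top" or "wrist"; returns a dict with "image" (420x560x3 uint8, red, green, blue), "K" (3x3 intrinsics, pixels), "R" (3x3) and "t" (3): a world point X has camera coordinates R X + t. Camera axes: x right, y down, z forward; pixel columns grow to the right and rows downward; lengths in m; the calibration is good to about 2 mm. A picture is of the moment at which its call begins. There is no depth.
- env.hand_in(): hands the job in; it is judged then, once.
The state is a dict: "clock": time; "joint_pos": joint angles; "qvel": joint speeds; "tau": joint torques, N m; "tcp_pos": TCP position; "orientation": TCP orientation; "wrist_force": force on the tool from outside, world axes, zero at the start; "ft_torque": the same for the moment, N m; "finger_gap": finger opening in m; "grip_force": force on a finger pad.
Only numpy, scipy, OpenCV 4.12 (cv2) and the standard library are available. Lean on these libraries where they do the work, as an engineer would, in place of code of your own. Each camera call takes 0.05 s, during which the arm holds its last target. There are 200 camera calls.

## Working session

There is one attempt and no reset: what is moved stays moved. The work goes in short steps, Python scripts to look and compute and a tool call to move; the robot and the scene stay as the last step left them, time stands still between calls to the robot, and variables do not carry over. Pictures are saved under pics/ and viewed, at most 10 in all, crops included, and the job is handed in when it is done.

```bash
ls; mkdir -p pics
```

Run:
```python
from workcell import env
import cv2, json, numpy as np, pickle
s=env.get_state(); print(s)
d={}
for n in ["scene","top"]:
    c=env.read_camera(n); d[n]=c
    cv2.imwrite(f"pics/{n}0.png",cv2.resize(c["image"][:,:,::-1],(800,600),interpolation=cv2.INTER_CUBIC))
    print(n,c["K"],c["R"],c["t"])
pickle.dump(d,open("c0.pkl","wb"))
```

```text
pics
workcell.py
{'clock': 0.0, 'joint_pos': array([ 1.15542234e+00,  3.14026282e-01,  4.50056908e-02,  1.30361144e+00,
       -2.26005547e-05,  1.43118861e+00]), 'qvel': array([ 3.35887775e-05, -2.68056679e-04, -1.38186376e-03,  1.70062353e-03,
       -1.16030181e-03, -5.64648616e-04]), 'tau': array([-7.53712084e-04, -4.80629647e+01,  2.98531222e+01,  1.95909088e-02,
       -2.37329932e-04,  1.15099857e-05]), 'tcp_pos': array([0.15637626, 0.55279866, 0.22760508]), 'orientation': array([-2.40571147e-04,  1.37446581e-01,  9.90508756e-01, -8.85834855e-04]), 'wrist_force': array([ 0.11536694, -0.88868793,  0.05203932]), 'ft_torque': array([-0.03545892,  0.00505012,  0.03623351]), 'grip_force': 0.0, 'finger_gap': 0.08544965634408727}
scene [[524.9450371    0.         278.73942071]
 [  0.         524.9450371  207.02980879]
 [  0.           0.           1.        ]] [[ 0.82038767  0.57180118 -0.00273413]
 [ 0.44580873 -0.64260057 -0.62315253]
 [-0.35807631  0.51000775 -0.78209555]] [-0.42495619 -0.26622824  1.56266715]
top [[395.00662565   0.         280.0893476 ]
 [  0.         395.00662565 211.44706516]
 [  0.           0.           1.        ]] [[ 0.01037548 -0.9998372   0.01476224]
 [-0.99515161 -0.01176857 -0.0976462 ]
 [ 0.09780403 -0.01367754 -0.9951117 ]] [-0.11968531  0.59126825  0.86903408]
```

View pics/scene0.png

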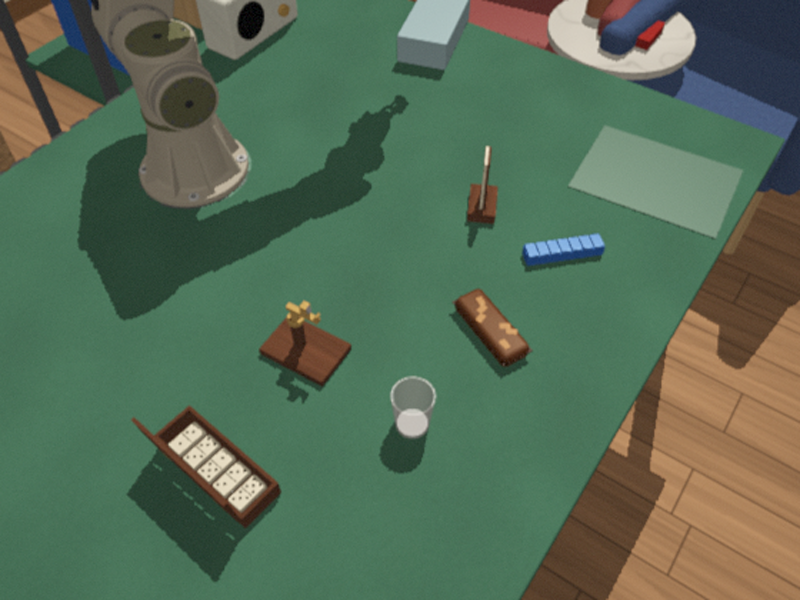

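View pics/top0.png

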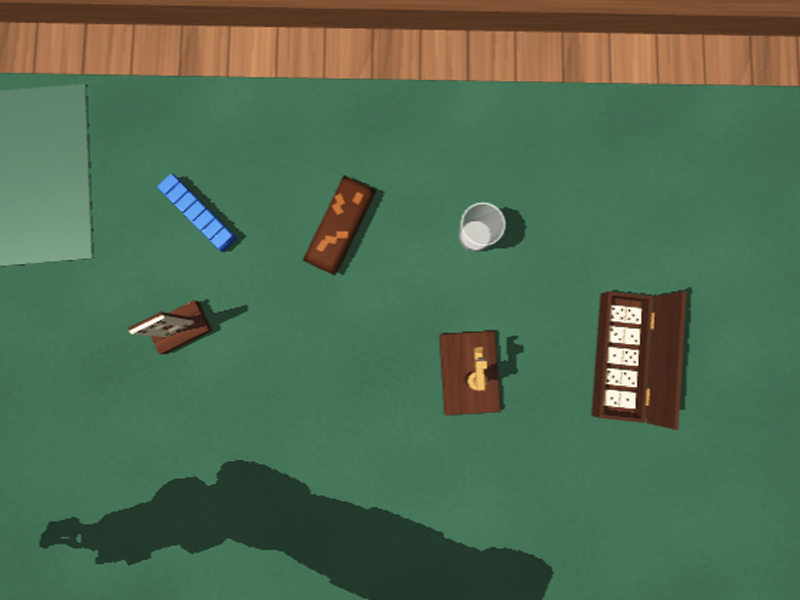

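Scene view: rack and plaque at (483,190), stand at (303,340). Top view: rack at (180,327), stand at (472,372). I need enlarged crops.

Create h.py:
```python
import numpy as np, cv2, pickle
def tri(obs):  # obs: list of (cam, (u,v))
    A=[];b=[]
    for c,(u,v) in obs:
        P=c["K"]@np.c_[c["R"],c["t"]]
        for r,w in ((0,u),(1,v)):
            q=P[r]-w*P[2]; q=q/np.linalg.norm(q[:3]); A.append(q[:3]); b.append(-q[3])
    x=np.linalg.lstsq(np.array(A),np.array(b),rcond=None); return x[0]
def atz(c,uv,z):
    d=c["R"].T@np.linalg.inv(c["K"])@[uv[0],uv[1],1]; o=-c["R"].T@c["t"]
    return o+d*(z-o[2])/d[2]
def proj(c,X):
    p=c["K"]@(c["R"]@np.asarray(X)+c["t"]); return p[:2]/p[2]
```

Run:
```python
import pickle,cv2,numpy as np
d=pickle.load(open("c0.pkl","rb"))
# (cam,x0,y0) 67x50 px windows x6
def crop(n,x,y): return cv2.resize(d[n]["image"][y:y+50,x:x+66,::-1],(396,300),interpolation=cv2.INTER_CUBIC)
a=np.vstack([np.hstack([crop("scene",305,105),crop("top",86,203)]),np.hstack([crop("scene",181,210),crop("top",302,230)])])
cv2.imwrite("pics/crops.png",a)
```

```text
(no output)
```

View pics/crops.png

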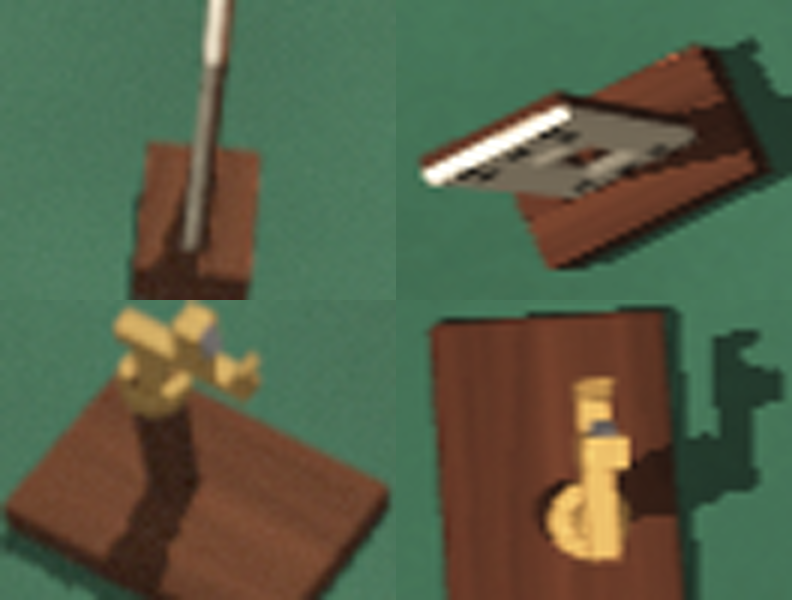

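Crops: top left/right show the plaque's ivory top edge with the marked face towards the bottom right of the top view (world −x). Its top corners in the crop are at (435,184), (573,116), (562,95) and (422,160). Bottom panels: the hook points up in the top view (world +x), tip at about (597,380).

Run:
```python
import pickle; from h import *
d=pickle.load(open("c0.pkl","rb")); t=d["top"]; s=d["scene"]
T=lambda x,y,x0,y0:((x+.5)/6-.5+x0,(y+.5)/6-.5+y0)
for z in (.134,):
  P=[atz(t,T(x-396,y,86,203),z) for x,y in((435,184),(573,116),(562,95),(422,160))]
  P=np.array(P);print(P.round(4),P.mean(0)); e=P[1]+P[2]-P[0]-P[3];print("edge deg",np.degrees(np.arctan2(e[1],e[0])),np.linalg.norm(e)/2)
# rack top corners z=.022
R=np.array([atz(t,T(x-396,y,86,203),.022) for x,y in((700,45),(765,172),(555,268))]);print("rack",R.round(4))
C=np.array([R[0]+R[2]])/2;print(C, [np.degrees(np.arctan2(*(b-a)[1::-1])) for a,b in((R[1],R[0]),(R[1],R[2]))])
F=np.array([atz(t,(x/1.42857,y/1.42857),.016) for x,y in((440,334),(497,331),(503,411),(445,415))]);print("foot",F.round(4),F.mean(0))
for a,b in((3,0),(2,1),(0,1),(3,2)):
  v=F[b]-F[a];print(np.linalg.norm(v),np.degrees(np.arctan2(v[1],v[0])))
```

Run:
```python
from workcell import env
from h import *
c=env.read_camera("wrist"); print(c["K"],c["R"],c["t"], -c["R"].T@c["t"]); s=env.get_state()
from scipy.spatial.transform import Rotation as Q
q=s["orientation"]; print(Q.from_quat(q,scalar_first=True).as_matrix())
```

```text
[[0.5344 0.2612 0.134 ]
 [0.5575 0.217  0.134 ]
 [0.5644 0.221  0.134 ]
 [0.5423 0.2659 0.134 ]] [0.5496476  0.24126906 0.134     ]
edge deg -63.14367598595822 0.050006181308982864
rack [[0.5926 0.2153 0.022 ]
 [0.5445 0.1886 0.022 ]
 [0.5075 0.2658 0.022 ]]
[[0.55003622 0.24057973 0.022     ]] [np.float64(29.06663912057849), np.float64(115.62833681310771)]
foot [[ 0.543  -0.178   0.016 ]
 [ 0.5489 -0.2701  0.016 ]
 [ 0.4216 -0.2789  0.016 ]
 [ 0.4146 -0.1864  0.016 ]] [ 0.48201862 -0.22836362  0.016     ]
0.12873698091057736 3.7391687272087566
0.12751571479521714 3.9373345448680848
0.09223861248849027 -86.36461650437258
0.09268549591764527 -85.60867532560556
[[362.39233339   0.         283.05246495]
 [  0.         362.39233339 206.58324464]
 [  0.           0.           1.        ]] [[ 0.2721729   0.96224523 -0.00245556]
 [ 0.9274823  -0.26165867  0.26704178]
 [ 0.25631716 -0.07495902 -0.96368182]] [-0.57550804 -0.03562823  0.37901323] [0.09253465 0.57286789 0.37334919]
[[-9.62212259e-01  2.72299956e-01 -5.49753515e-04]
 [ 2.72300452e-01  9.62211420e-01 -1.28352270e-03]
 [ 1.79475936e-04 -1.38471941e-03 -9.99999025e-01]]
```

The rows are not in the units I measure in: shifts go in units of 5 mm and turns go in units of 0.05 rad. I convert before sending: -0.39 m is -78, -0.22 m is -44, 0.824 rad is 16.48.

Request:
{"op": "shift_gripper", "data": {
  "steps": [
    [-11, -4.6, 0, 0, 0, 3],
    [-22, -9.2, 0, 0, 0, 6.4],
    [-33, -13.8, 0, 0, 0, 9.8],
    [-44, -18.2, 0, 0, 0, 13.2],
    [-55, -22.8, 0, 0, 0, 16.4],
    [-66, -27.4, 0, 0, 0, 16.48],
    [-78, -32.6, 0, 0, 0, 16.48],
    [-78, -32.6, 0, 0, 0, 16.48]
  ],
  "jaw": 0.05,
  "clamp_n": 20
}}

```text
refused: steps: the value is not of type 'object' (schema: type "object"). Nothing was moved.
```

Refused on format, not on reach. It needs an object with the rows under "moves".

Request:
{"op": "shift_gripper", "data": {
  "steps": {"moves":[[-11, -4.6, 0, 0, 0, 3], [-22, -9.2, 0, 0, 0, 6.4], [-33, -13.8, 0, 0, 0, 9.8], [-44, -18.2, 0, 0, 0, 13.2], [-55, -22.8, 0, 0, 0, 16.4], [-66, -27.4, 0, 0, 0, 16.48], [-78, -32.6, 0, 0, 0, 16.48], [-78, -32.6, 0, 0, 0, 16.48]]},
  "jaw": 0.05,
  "clamp_n": 20
}}

```text
clock: 1.15
tcp_pos: [0.4905, 0.2873, 0.2277]
orientation: [0.0, 0.525, 0.851, -0.0]
wrist_force: [-0.0, 0.2, -0.2]
finger_gap: 0.0499
grip_force: 0.0
```

Run:
```python
from workcell import env
from h import *
c=env.read_camera("wrist"); s=env.get_state(); pickle.dump((c,s),open("w1.pkl","wb"))
print(s["tcp_pos"],s["orientation"])
from scipy.spatial.transform import Rotation as Q
print(Q.from_quat(s["orientation"],scalar_first=True).as_matrix().round(4), s["joint_pos"])
c0=(0.5497,0.2411); a=np.radians(-153.3)
for dx,dy in((5,25),(5,-25),(-5,-25),(-5,25)):
  X=[c0[0]+(dx*np.cos(a)-dy*np.sin(a))/1e3,c0[1]+(dx*np.sin(a)+dy*np.cos(a))/1e3,.134]; print(dx,dy,proj(c,X).round(1))
```

```text
[0.48897114 0.28838523 0.22777412] [-3.11177562e-04  5.24400024e-01  8.51471884e-01 -3.85950638e-04]
[[-4.50e-01  8.93e-01 -9.00e-04]
 [ 8.93e-01  4.50e-01 -3.00e-04]
 [ 1.00e-04 -1.00e-03 -1.00e+00]] [3.91447759e-01 2.99908636e-01 2.58996456e-02 1.29777758e+00
 5.07545028e-05 1.49546854e+00]
5 25 [317.1 327.2]
5 -25 [318.8 266.4]
-5 -25 [332.8 266.4]
-5 25 [330.4 327.2]
```

To row units: -0.07 m is -14, 0.033 m is 6.6.

Request:
{"op": "shift_gripper", "data": {
  "steps": {"moves":[[-7, 3.2, 0, 0, 0, 0], [-14, 6.6, 0, 0, 0, 0], [-14, 6.6, 0, 0, 0, 0]]}
}}

```text
clock: 1.58
tcp_pos: [0.5493, 0.2425, 0.228]
orientation: [-0.0, 0.523, 0.852, -0.0]
wrist_force: [-1.3, 0.4, -0.0]
finger_gap: 0.0505
grip_force: 0.0
```

Run:
```python
from workcell import env
from h import *
c=env.read_camera("wrist"); s=env.get_state(); pickle.dump((c,s),open("w2.pkl","wb"))
print(s["tcp_pos"],s["orientation"])
c1,_=pickle.load(open("w1.pkl","rb"))
p=proj(c,(0.5497,0.2411,.134)); print(p)
def crop(c,x,y): return cv2.resize(c["image"][y:y+100,x:x+66,::-1],(396,600),interpolation=cv2.INTER_CUBIC)
x,y=int(p[0])-33,int(p[1])-50; print(x,y)
cv2.imwrite("pics/w12.png",np.hstack([crop(c1,291,246),crop(c,x,y)]))
```

```text
[0.54811675 0.24322634 0.22805009] [-5.95591579e-04  5.22681901e-01  8.52527544e-01 -2.49753593e-04]
[280.54386028 211.09493044]
247 161
```

View pics/w12.png

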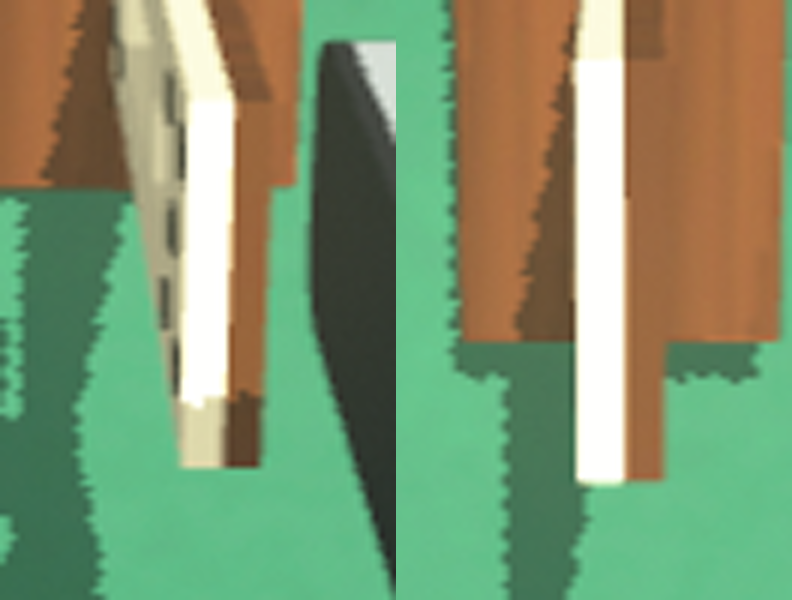

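The left view shows the plaque's top face with corners at (189,103), (180,467), (261,467) and (271,100). In the right view they're at (575,60), (577,483), (665,481) and (665,60), with ivory on the left.

Run:
```python
from h import *
c1,_=pickle.load(open("w1.pkl","rb"));c2,s=pickle.load(open("w2.pkl","rb"))
T=lambda x,y,x0,y0:((x+.5)/6-.5+x0,(y+.5)/6-.5+y0)
P=[]
for a,b in (((189,103),(575,60)),((180,467),(577,483)),((261,467),(665,481)),((271,100),(665,60))):
  P.append(tri([(c1,T(*a,291,246)),(c2,T(b[0]-396,b[1],247,161))]))
P=np.array(P);print(P.round(4),P.mean(0))
v=P[1]+P[2]-P[0]-P[3];print(np.linalg.norm(v)/2,np.degrees(np.arctan2(v[1],v[0])))
from scipy.spatial.transform import Rotation as Q
R=Q.from_quat(s["orientation"],scalar_first=True).as_matrix()
print(R.round(4)); D=P.mean(0)+[0,0,.002]-s["tcp_pos"]; print("tool delta",R.T@D, "yaw y",np.degrees(np.arctan2(R[1,1],R[0,1])))
for _ in range(4):
  print(atz(c2,T(620-396,271,247,161),.134)) or 0; break
```

```text
[[0.5344 0.2651 0.135 ]
 [0.5574 0.2201 0.1334]
 [0.5664 0.2251 0.1339]
 [0.5435 0.2694 0.1336]] [0.55041813 0.24495019 0.13398645]
0.050201607740347924 -62.816450093647546
[[-4.536e-01  8.912e-01 -1.300e-03]
 [ 8.912e-01  4.536e-01  2.000e-04]
 [ 8.000e-04 -1.000e-03 -1.000e+00]]
tool delta [0.00042292 0.00292946 0.09206096] yaw y 26.975366716723133
[0.55003973 0.24555516 0.134     ]
```

To row units: 0.092 m is 18.4, 0.08 m is 16.

Request:
{"op": "shift_gripper", "data": {
  "steps": {"moves":[[0, 0.5, 8, 0, 0, 0], [0, 0.5, 16, 0, 0, 0], [0, 0.5, 18.4, 0, 0, 0], [0, 0.5, 18.4, 0, 0, 0]]}
}}

```text
clock: 2.12
tcp_pos: [0.5496, 0.2448, 0.1364]
orientation: [-0.001, 0.522, 0.853, -0.0]
wrist_force: [0.2, 0.2, 0.8]
finger_gap: 0.0499
grip_force: 0.0
```

Request:
{"op": "shift_gripper", "data": {
  "steps": {"moves":[[0, 0, 0, 0, 0, 0], [0, 0, 0, 0, 0, 0], [0, 0, 0, 0, 0, 0], [0, 0, 0, 0, 0, 0], [0, 0, 0, 0, 0, 0]]},
  "jaw": 0.0,
  "clamp_n": 50
}}

```text
clock: 2.75
tcp_pos: [0.551, 0.2439, 0.1366]
orientation: [0.0, 0.523, 0.853, 0.0]
wrist_force: [-0.3, 0.1, 0.9]
finger_gap: 0.0002
grip_force: 0.0
```

The fingers closed on nothing, so I'll look.

Run:
```python
from workcell import env
from h import *
c=env.read_camera("wrist"); s=env.get_state(); pickle.dump((c,s),open("w3.pkl","wb"))
t=env.read_camera("top")
print(s["tcp_pos"],s["finger_gap"],s["grip_force"],s["wrist_force"])
cv2.imwrite("pics/w3.png",np.hstack([c["image"][60:,120:460,::-1],cv2.resize(t["image"][180:270,60:160,::-1],(400,360),interpolation=cv2.INTER_CUBIC)]))
```

```text
[0.55090787 0.24393405 0.13655221] 7.877266499913422e-05 0.0 [-0.09317541  0.82084818  0.2462475 ]
```

View pics/w3.png

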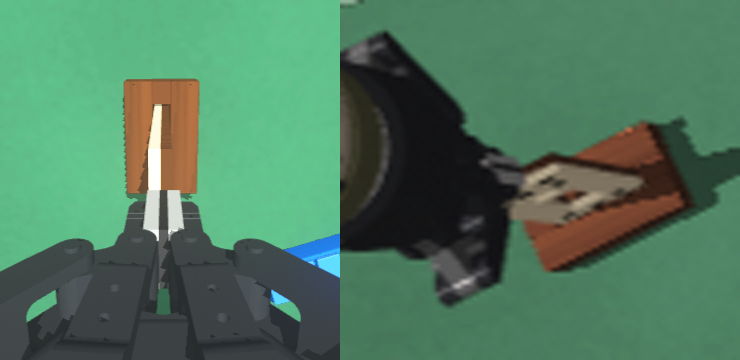

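Run:
```python
from h import *
c,s=pickle.load(open("w3.pkl","rb"))
for X in([.539,.2672,.134],[.562,.2226,.134],s["tcp_pos"],s["tcp_pos"]-[0,0,.022]): print((proj(c,X)-[120,60]).round(1))
print((-c["R"].T@c["t"]).round(4),c["R"][2].round(3))
from scipy.spatial.transform import Rotation as Q
for w in "w1 w2 w3".split():
  c,s=pickle.load(open(w+".pkl","rb")); R=Q.from_quat(s["orientation"],scalar_first=True).as_matrix()
  print(R.T@(-c["R"].T@c["t"]-s["tcp_pos"]), (c["R"]@R).round(3)[2])
cv2.imwrite("pics/w3b.png",cv2.resize(c["image"][190:340,200:360,::-1],(640,600),interpolation=cv2.INTER_CUBIC))
```

```text
[159.1 148.9]
[160.  253.2]
[159.3 207.9]
[159.8 188.8]
[0.5214 0.3057 0.2822] [ 0.121 -0.239 -0.963]
[ 0.06686077  0.00259556 -0.14552816] [-0.269 -0.001  0.963]
[ 0.06733956  0.00243124 -0.14548327] [-0.269 -0.001  0.963]
[ 0.06839505  0.00175721 -0.14568158] [-0.268 -0.001  0.963]
```

View pics/w3b.png

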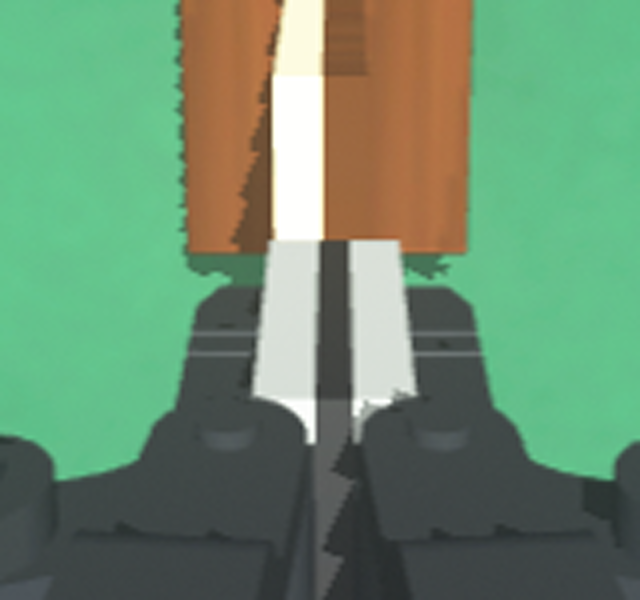

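The plaque hasn't moved. The fingers shut just above its top, because the fingertips appear to stand about 30 mm further back than stated. I'll reopen, go 20 mm lower and close again.

Request:
{"op": "shift_gripper", "data": {
  "steps": {"moves":[[0, 0, 0, 0, 0, 0], [0, 0, 0, 0, 0, 0], [0, 0, 0, 0, 0, 0], [0, 0, 0, 0, 0, 0]]},
  "jaw": 0.05
}}

```text
clock: 3.35
tcp_pos: [0.5509, 0.244, 0.1365]
orientation: [-0.0, 0.523, 0.853, 0.0]
wrist_force: [0.4, -0.0, -0.0]
finger_gap: 0.0502
grip_force: 0.0
```

Request:
{"op": "shift_gripper", "data": {
  "steps": {"moves":[[0, -0.2, 2, 0, 0, 0], [0, -0.2, 4, 0, 0, 0], [0, -0.2, 4, 0, 0, 0]]}
}}

```text
clock: 3.72
tcp_pos: [0.5489, 0.2432, 0.1149]
orientation: [-0.001, 0.523, 0.853, -0.001]
wrist_force: [-0.7, -0.2, -0.6]
finger_gap: 0.0501
grip_force: 0.0
```

Request:
{"op": "shift_gripper", "data": {
  "steps": {"moves":[[0, 0, 0, 0, 0, 0], [0, 0, 0, 0, 0, 0], [0, 0, 0, 0, 0, 0], [0, 0, 0, 0, 0, 0], [0, 0, 0, 0, 0, 0]]},
  "jaw": 0.0,
  "clamp_n": 50
}}

```text
clock: 4.35
tcp_pos: [0.5504, 0.2437, 0.117]
orientation: [0.0, 0.523, 0.853, 0.0]
wrist_force: [0.7, 0.3, 2.7]
finger_gap: 0.0084
grip_force: 51.2
```

Run:
```python
from workcell import env
from h import *
c=env.read_camera("wrist"); s=env.get_state(); pickle.dump((c,s),open("w4.pkl","wb"))
t=env.read_camera("scene")
print(s["tcp_pos"],s["finger_gap"],s["grip_force"],s["wrist_force"])
cv2.imwrite("pics/w4.png",np.hstack([cv2.resize(c["image"][190:340,200:330,::-1],(390,450),interpolation=cv2.INTER_CUBIC),cv2.resize(t["image"][70:170,300:390,::-1],(405,450),interpolation=cv2.INTER_CUBIC)]))
```

```text
[0.55036654 0.24365209 0.1169831 ] 0.008580433309978843 51.21574580669403 [-0.16798106  0.23915636  3.39722254]
```

View pics/w4.png

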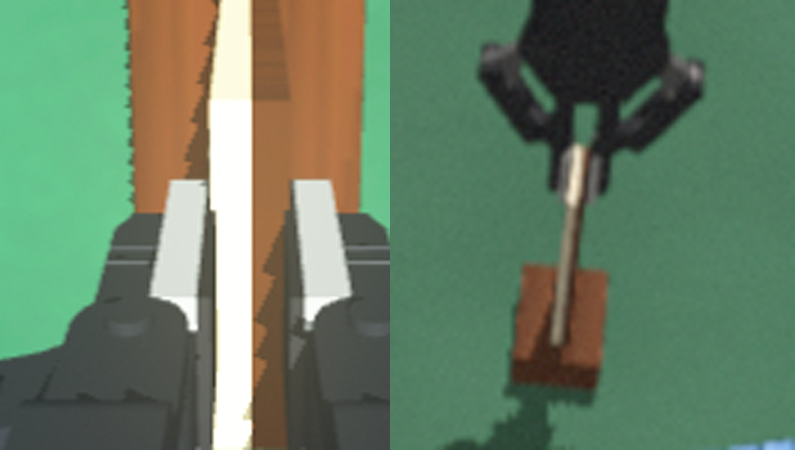

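Gripped: plaque top between the pads. In the scene crop the plaque top is at (578,145) and the fingertips at about (565,197) and (597,200). Next I'll work out the grip depth.

Run:
```python
from h import *
d=pickle.load(open("c0.pkl","rb")); s=d["scene"]
y=np.radians(27.2); n=np.array([np.cos(y),np.sin(y),0]); u=np.array([-n[1],n[0],0]); C=np.array([.5504,.244,0])
for z in (.134,.124,.114,.104,.094,.022):
  print(z,[((proj(s,C+k*n+e*u+[0,0,z])-[300,70])*4.5+[390,0]).round(0) for k in(-.012,0,.012) for e in (-.011,-.025)])
```

```text
0.134 [array([555., 182.]), array([554., 198.]), array([576., 184.]), array([574., 200.]), array([596., 186.]), array([595., 202.])]
0.124 [array([554., 195.]), array([552., 211.]), array([574., 197.]), array([573., 213.]), array([595., 199.]), array([593., 215.])]
0.114 [array([552., 208.]), array([551., 224.]), array([573., 210.]), array([571., 226.]), array([593., 211.]), array([592., 227.])]
0.104 [array([551., 221.]), array([549., 237.]), array([571., 222.]), array([570., 238.]), array([592., 224.]), array([590., 240.])]
0.094 [array([550., 233.]), array([548., 249.]), array([570., 235.]), array([568., 251.]), array([590., 237.]), array([589., 253.])]
0.022 [array([540., 320.]), array([539., 336.]), array([560., 322.]), array([558., 338.]), array([579., 324.]), array([578., 340.])]
```

Both views put the tips at z≈0.123, only 11 mm of overlap. I'll regrip 6 mm lower, inside the permitted 22 mm, and lift.

Request:
{"op": "shift_gripper", "data": {
  "steps": {"moves":[[0, 0, 0, 0, 0, 0], [0, 0, 0, 0, 0, 0], [0, 0, 1.2, 0, 0, 0], [0, 0, 1.2, 0, 0, 0]]},
  "jaw": 0.03
}}

```text
clock: 4.95
tcp_pos: [0.5494, 0.2434, 0.1095]
orientation: [-0.001, 0.523, 0.853, -0.001]
wrist_force: [-0.1, 0.2, 0.5]
finger_gap: 0.03
grip_force: 0.0
```

Request:
{"op": "shift_gripper", "data": {
  "steps": {"moves":[[0, 0, 0, 0, 0, 0], [0, 0, 0, 0, 0, 0], [0, 0, 0, 0, 0, 0], [0, 0, 0, 0, 0, 0]]},
  "jaw": 0.0,
  "clamp_n": 60
}}

```text
clock: 5.45
tcp_pos: [0.55, 0.2435, 0.1105]
orientation: [-0.0, 0.523, 0.853, 0.0]
wrist_force: [-0.7, 0.0, 0.2]
finger_gap: 0.0087
grip_force: 60.4
```

Request:
{"op": "shift_gripper", "data": {
  "steps": {"moves":[[0, 0, -2, 0, 0, 0], [0, 0, -6, 0, 0, 0], [0, 0, -12, 0, 0, 0], [0, 0, -20, 0, 0, 0], [0, 0, -26, 0, 0, 0], [0, 0, -26, 0, 0, 0], [0, 0, -26, 0, 0, 0]]}
}}

```text
clock: 6.32
tcp_pos: [0.5497, 0.2434, 0.24]
orientation: [-0.0, 0.523, 0.853, -0.0]
wrist_force: [0.2, 0.5, -1.8]
finger_gap: 0.0086
grip_force: 60.3
```

```bash
python3 -c "
from workcell import env
from scipy.spatial.transform import Rotation as Q
s=env.get_state();print(s['tcp_pos'],s['wrist_force'],s['joint_pos'],Q.from_quat(s['orientation'],scalar_first=True).as_matrix().round(4))"
```

```text
[0.54966972 0.24343661 0.23997218] [ 0.18646449  0.54232393 -1.79254575] [2.83394799e-01 3.63329874e-01 1.45091978e-01 1.35319117e+00
 9.75096768e-05 1.38322445e+00] [[-4.537e-01  8.911e-01 -6.000e-04]
 [ 8.911e-01  4.537e-01 -1.000e-04]
 [ 2.000e-04 -6.000e-04 -1.000e+00]]
```

Request:
{"op": "shift_gripper", "data": {
  "steps": {"moves":[[-8, -3.4, 0, 0, 0, -3], [-20, -8.4, 0, 0, 0, -6.6], [-32, -13.6, 0, 0, 0, -10.2], [-43, -18.2, 0, 0, 0, -13.8], [-54, -23, 0, 0, 0, -17.4], [-65, -27.6, 0, 0, 0, -21], [-76, -32.4, 0, 0, 0, -24.6], [-85.8, -36.5, 0, 0, 0, -28]]}
}}

```text
clock: 7.32
tcp_pos: [0.5805, -0.2138, 0.2387]
orientation: [-0.001, -0.144, 0.99, 0.001]
wrist_force: [1.2, 0.4, -0.6]
finger_gap: 0.0085
grip_force: 60.2
```

Request:
{"op": "shift_gripper", "data": {
  "steps": {"moves":[[0, 0, 0, 0, 0, -3.6], [0, 0, 0, 0, 0, -7.2], [0, 0, 0, 0, 0, -10.8], [0, 0, 0, 0, 0, -14.4], [0, 0, 0, 0, 0, -18], [0, 0, 0, 0, 0, -21.6], [0, 0, 0, 0, 0, -25.2], [0, 0, 0, 0, 0, -26.74]]}
}}

```text
clock: 8.32
tcp_pos: [0.5806, -0.212, 0.2384]
orientation: [0.0, 0.726, -0.688, -0.002]
wrist_force: [0.9, -0.8, -0.6]
finger_gap: 0.0089
grip_force: 60.2
```

Run:
```python
from workcell import env
from h import *
from scipy.spatial.transform import Rotation as Q
c=env.read_camera("wrist"); s=env.get_state(); pickle.dump((c,s),open("w5.pkl","wb"))
R=Q.from_quat(s["orientation"],scalar_first=True).as_matrix()
print(s['tcp_pos'],s["joint_pos"].round(3),R.round(4),s["finger_gap"])
o=np.array([.472,-.2291]);a=np.radians(3.8)
for x,z in((36,.12),(45,.13),(24,.142),(75,.016)): print(x,proj(c,[o[0]+x/1e3*np.cos(a),o[1]+x/1e3*np.sin(a),z]))
cv2.imwrite("pics/w5.png",c["image"][:,:,::-1])
```

```text
[ 0.58057507 -0.21196887  0.23845869] [-0.48   0.4    0.196  1.37   0.    -2.105] [[ 0.0547 -0.9985 -0.003 ]
 [-0.9985 -0.0547  0.0017]
 [-0.0019  0.0029 -1.    ]] 0.008530949018697512
36 [382.66319613 183.44113028]
45 [373.85986474 186.50435331]
24 [408.79414109 189.86892705]
75 [317.05777063 162.79514268]
```

View pics/w5.png

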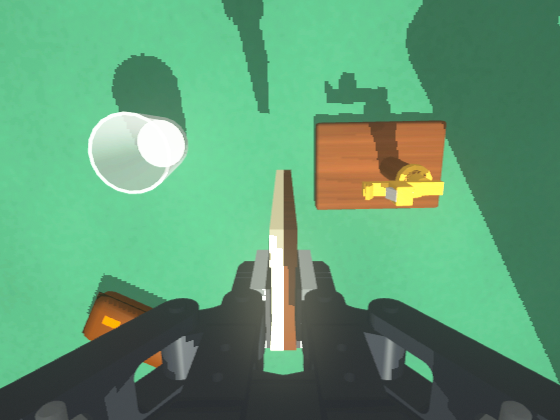

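The held plaque's ivory face is on the left, outward. The stand is right of it: foot corners at (317,124), (445,122), (439,209) and (316,209), lip tip near (367,191), housing near (400,192). I'll take a second viewpoint lower and closer.

To row units: 0.055 m is 11, 0.018 m is 3.6.

Request:
{"op": "shift_gripper", "data": {
  "steps": {"moves":[[0.6, 1, 4, 0, 0, 0], [2, 3.6, 9, 0, 0, 0], [2, 3.6, 11, 0, 0, 0], [2, 3.6, 11, 0, 0, 0]]}
}}

```text
clock: 8.88
tcp_pos: [0.5635, -0.2228, 0.1843]
orientation: [0.0, 0.724, -0.689, -0.001]
wrist_force: [0.4, -0.4, -1.1]
finger_gap: 0.0089
grip_force: 60.2
```

Run:
```python
from workcell import env
from h import *
from scipy.spatial.transform import Rotation as Q
c=env.read_camera("wrist"); s=env.get_state(); pickle.dump((c,s),open("w6.pkl","wb"))
R=Q.from_quat(s["orientation"],scalar_first=True).as_matrix()
print(s['tcp_pos'],R.round(4),s["finger_gap"])
c5,_=pickle.load(open("w5.pkl","rb"))
A=cv2.resize(c5["image"][110:220,310:450,::-1],(700,550),interpolation=cv2.INTER_CUBIC)[225:525]  # x5
B=cv2.resize(c["image"][160:220,340:500,::-1],(800,300),interpolation=cv2.INTER_CUBIC)
A=cv2.copyMakeBorder(A,0,0,0,100,0)
cv2.imwrite("pics/w6.png",np.vstack([A,B])); cv2.imwrite("pics/w6full.png",c["image"][:,:,::-1])
```

```text
[ 0.56416107 -0.22305868  0.18534184] [[ 4.960e-02 -9.988e-01 -3.000e-04]
 [-9.988e-01 -4.960e-02  5.000e-04]
 [-5.000e-04  3.000e-04 -1.000e+00]] 0.008815143942011577
```

View pics/w6.png

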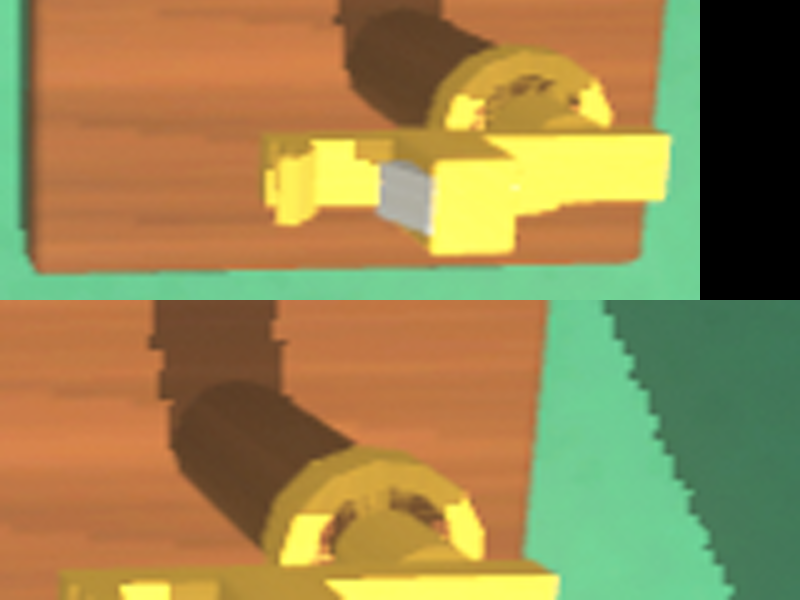

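Run:
```python
from h import *
c5,_=pickle.load(open("w5.pkl","rb")); c6,_=pickle.load(open("w6.pkl","rb"))
T=lambda x,y,x0,y0:((x+.5)/5-.5+x0,(y+.5)/5-.5+y0)
o=np.array([.472,-.2291]);a=np.radians(3.8)
def st(X): r=X[:2]-o; return np.array([r[0]*np.cos(a)+r[1]*np.sin(a),-r[0]*np.sin(a)+r[1]*np.cos(a),X[2]]).round(4)
for n,p,q in(("lip lower",(263,135),(62,572)),("back",(670,135),(557,575))):
  X=tri([(c5,T(p[0],p[1]+225,310,110)),(c6,T(q[0],q[1]-300,340,160))]); print(n,X,st(X))
# foot corners from w5 full view, z=.016
F=np.array([atz(c5,p,.016) for p in((317.5,124),(444.5,122.5),T(640,260+225,310,110),T(38,270+225,310,110))]); print(F.round(4))
m=F.mean(0); yaw=[np.degrees(np.arctan2(*(F[i]-F[j])[1::-1])) for i,j in((0,1),(3,2))]; print(m,yaw,[np.linalg.norm(F[i]-F[j]) for i,j in((0,1),(3,2),(0,3),(1,2))])
g=lambda c,x0,y0,w,h,s:cv2.resize(c["image"][y0:y0+h,x0:x0+w,::-1],None,fx=s,fy=s,interpolation=cv2.INTER_CUBIC)
A=g(c5,357,174,95,36,8); B=g(c6,346,206,108,44,7)
W=max(A.shape[1],B.shape[1]); P=lambda I:cv2.copyMakeBorder(I,0,0,0,W-I.shape[1],0)
cv2.imwrite("pics/w7.png",np.vstack([P(A),P(B)])); print(A.shape,B.shape)
```

```text
lip lower [ 0.52078331 -0.22526096  0.10951955] [0.0489 0.0006 0.1095]
back [ 0.46103504 -0.22975287  0.11604418] [-1.10e-02  1.00e-04  1.16e-01]
[[ 0.5494 -0.2627  0.016 ]
 [ 0.4237 -0.2708  0.016 ]
 [ 0.416  -0.1845  0.016 ]
 [ 0.5429 -0.1757  0.016 ]]
[ 0.48301808 -0.22342568  0.016     ] [np.float64(3.7092840690301494), np.float64(3.986635012365731)] [np.float64(0.1259525731275697), np.float64(0.1271453727005675), np.float64(0.08724298624364026), np.float64(0.08664846413937403)]
(288, 760, 3) (308, 756, 3)
```

View pics/w7.png

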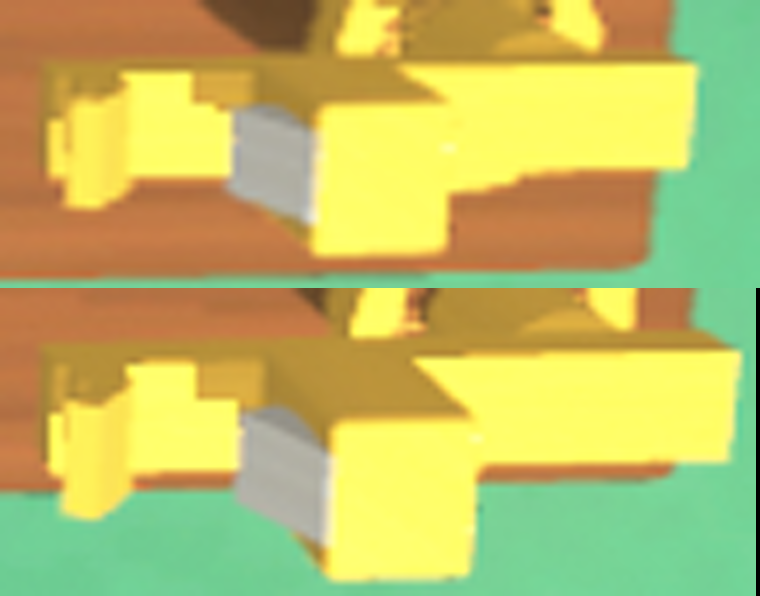

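Both views show the housing top clearly. Corners are (318,105), (313,255), (450,105) and (447,253) above; (335,420), (327,578), (477,417) and (470,575) below. The grey catch faces the lip.

Run:
```python
from h import *
c5,_=pickle.load(open("w5.pkl","rb")); c6,s=pickle.load(open("w6.pkl","rb"))
T=lambda x,y,x0,y0,k:((x+.5)/k-.5+x0,(y+.5)/k-.5+y0)
a=np.radians(3.8); o=np.array([.472,-.2291])
def st(X): r=X[:2]-o; return np.array([r[0]*np.cos(a)+r[1]*np.sin(a),-r[0]*np.sin(a)+r[1]*np.cos(a),X[2]]).round(4)
L=[]
for p,q in(((318,105),(335,420)),((313,255),(327,578)),((450,105),(477,417)),((447,253),(470,575)),((130,180),(130,473)),((68,208),(62,517)),((228,190),(237,503)),((235,108),(243,412))):
  X=tri([(c5,T(*p,357,174,8)),(c6,T(q[0],q[1]-288,346,206,7))]); L.append(X); print(X.round(4),st(X))
L=np.array(L); print("housing centre",L[:4].mean(0),st(L[:4].mean(0)))
z=L[:4,2].mean()
# re-project in w6 at common height
for zz in (z,z-.003,z+.003):
  for c,pts in((c5,[T(x,y,357,174,8) for x,y in((318,105),(313,255),(450,105),(447,253))]),(c6,[T(x,y-288,346,206,7) for x,y in((335,420),(327,578),(477,417),(470,575))])):
    M=np.array([atz(c,p,zz) for p in pts]); print(zz.round(4),st(M.mean(0)),np.linalg.norm(M[0]-M[1]),np.linalg.norm(M[0]-M[2]),np.degrees(np.arctan2(*(M[0]+M[1]-M[2]-M[3])[1::-1])))
print("tcp",s["tcp_pos"],st(s["tcp_pos"]))
```

```text
[ 0.5028 -0.2282  0.1365] [ 0.0308 -0.0011  0.1365]
[ 0.5016 -0.2147  0.1367] [0.0305 0.0124 0.1367]
[ 0.4907 -0.2284  0.1349] [ 0.0188 -0.0006  0.1349]
[ 0.4898 -0.2154  0.1365] [0.0187 0.0125 0.1365]
[ 0.5133 -0.2159  0.1164] [0.0421 0.0104 0.1164]
[ 0.5217 -0.2157  0.128 ] [0.0505 0.0101 0.128 ]
[ 0.5082 -0.2189  0.1315] [0.0368 0.0077 0.1315]
[ 0.5075 -0.2257  0.1278] [0.0357 0.001  0.1278]
housing centre [ 0.4962517  -0.22166418  0.13612974] [0.0247 0.0058 0.1361]
0.1361 [0.0247 0.0058 0.1361] 0.013636113699539088 0.011567762858501605 3.4546734158436574
0.1361 [0.0247 0.0058 0.1361] 0.013627537680810119 0.011412545954866547 4.05790080459316
0.1331 [0.0237 0.0066 0.1331] 0.013801203447208954 0.01170781148918138 3.454673415843709
0.1331 [0.0237 0.007  0.1331] 0.013838622060492673 0.011589321117034996 4.057900804593179
0.1391 [0.0257 0.0051 0.1391] 0.01347102395186923 0.01142771422782172 3.4546734158437
0.1391 [0.0257 0.0047 0.1391] 0.013416453301127555 0.011235770792698151 4.057900804593121
tcp [ 0.56416107 -0.22305868  0.18534184] [ 9.240e-02 -1.000e-04  1.853e-01]
```

The rows are not in the units I measure in: shifts go in units of 5 mm and turns go in units of 0.05 rad. I convert before sending: 0.0525 m is 10.5, 0.05 m is 10, -0.015 rad is -0.3.

Request:
{"op": "shift_gripper", "data": {
  "steps": {"moves":[[-1.2, 0, 2.1, 0, 0, -0.3], [-1.2, 2, 2.1, 0, 0, -0.3], [-1.2, 4.4, 2.1, 0, 0, -0.3], [-1.2, 6.8, 2.1, 0, 0, -0.3], [-1.2, 8.8, 2.1, 0, 0, -0.3], [-1.2, 10, 2.1, 0, 0, -0.3], [-1.2, 10.5, 2.1, 0, 0, -0.3], [-1.2, 10.5, 2.1, 0, 0, -0.3]]}
}}

```text
clock: 9.93
tcp_pos: [0.5113, -0.22, 0.1751]
orientation: [-0.0, 0.73, -0.684, 0.0]
wrist_force: [-0.4, 1.2, -1.9]
finger_gap: 0.0088
grip_force: 60.2
```

Run:
```python
from workcell import env
from h import *
P=[]
for i in range(3):
  c=env.read_camera("wrist"); s=env.get_state(); P.append(s["tcp_pos"])
pickle.dump((c,s),open("w8.pkl","wb"))
a=np.radians(3.8);r=np.mean(P,0);print(r,s["wrist_force"],s["finger_gap"]); r=r[:2]-[.4723,-.2233]
print(r@[np.cos(a),np.sin(a)],r@[-np.sin(a),np.cos(a)])
```

```text
[ 0.51148162 -0.2199637   0.17495374] [-0.14502351 -0.44072748 -1.24877099] 0.008515356948965951
0.03931658667439991 0.0007322508015185666
```

To row units: 0.0135 m is 2.7, 0.012 m is 2.4.

Request:
{"op": "shift_gripper", "data": {
  "steps": {"moves":[[0, 0, 0.6, 0, 0, 0], [0, 0, 1.2, 0, 0, 0], [0, 0, 1.8, 0, 0, 0], [0, 0, 2.1, 0, 0, 0], [0, 0, 2.4, 0, 0, 0], [0, 0, 2.7, 0, 0, 0]]}
}}

```text
clock: 10.82
tcp_pos: [0.5113, -0.2199, 0.1614]
orientation: [-0.0, 0.73, -0.684, 0.0]
wrist_force: [-0.3, -0.9, -0.4]
finger_gap: 0.0088
grip_force: 60.2
```

Request:
{"op": "shift_gripper", "data": {
  "steps": {"moves":[[0, 0, 0.24, 0, 0, 0], [0, 0, 0.48, 0, 0, 0], [0, 0, 0.72, 0, 0, 0], [0, 0, 0.96, 0, 0, 0]]}
}}

```text
clock: 11.32
tcp_pos: [0.5112, -0.2199, 0.1566]
orientation: [-0.0, 0.73, -0.684, -0.0]
wrist_force: [-0.2, 0.0, -0.9]
finger_gap: 0.0085
grip_force: 60.2
```

Request:
{"op": "shift_gripper", "data": {
  "steps": {"moves":[[0, 0, 0.24, 0, 0, 0], [0, 0, 0.48, 0, 0, 0], [0, 0, 0.72, 0, 0, 0], [0, 0, 0.96, 0, 0, 0]]}
}}

```text
clock: 11.82
tcp_pos: [0.5111, -0.2201, 0.1522]
orientation: [0.0, 0.73, -0.684, 0.0]
wrist_force: [-3.5, 0.4, 5.0]
finger_gap: 0.0085
grip_force: 61.1
```

The lip flare is pushing the plaque inward, so I'll shift 2 mm towards the post.

To row units: 0.002 m is 0.4, -0.001 m is -0.2.

Request:
{"op": "shift_gripper", "data": {
  "steps": {"moves":[[0, 0, -0.2, 0, 0, 0], [0, 0.2, -0.2, 0, 0, 0], [0, 0.4, -0.2, 0, 0, 0], [0, 0.4, -0.2, 0, 0, 0]]}
}}

```text
clock: 12.32
tcp_pos: [0.51, -0.22, 0.153]
orientation: [-0.001, 0.73, -0.684, 0.001]
wrist_force: [3.6, -0.0, -2.2]
finger_gap: 0.0085
grip_force: 60.0
```

Request:
{"op": "shift_gripper", "data": {
  "steps": {"moves":[[0, 0, 0.2, 0, 0, 0], [0, 0, 0.4, 0, 0, 0], [0, 0, 0.6, 0, 0, 0]]}
}}

```text
clock: 12.7
tcp_pos: [0.5094, -0.2203, 0.1502]
orientation: [0.0, 0.73, -0.684, 0.0]
wrist_force: [2.4, -0.2, 4.8]
finger_gap: 0.0088
grip_force: 60.9
```

Request:
{"op": "shift_gripper", "data": {
  "steps": {"moves":[[0, 0, 0.2, 0, 0, 0], [0, 0, 0.4, 0, 0, 0], [0, 0, 0.6, 0, 0, 0]]}
}}

```text
clock: 13.08
tcp_pos: [0.5089, -0.2202, 0.1471]
orientation: [0.0, 0.73, -0.684, -0.0]
wrist_force: [1.1, -0.5, 4.0]
finger_gap: 0.0089
grip_force: 60.7
```

Request:
{"op": "shift_gripper", "data": {
  "steps": {"moves":[[0, 0, 0.2, 0, 0, 0], [0, 0, 0.4, 0, 0, 0]]}
}}

```text
clock: 13.32
tcp_pos: [0.5081, -0.2196, 0.1446]
orientation: [0.0, 0.73, -0.684, -0.001]
wrist_force: [-3.6, 0.9, 8.7]
finger_gap: 0.0084
grip_force: 61.5
```

Request:
{"op": "shift_gripper", "data": {
  "steps": {"moves":[[0, 0, 0, 0, 0, 0], [0, 0, 0, 0, 0, 0]]}
}}

```text
clock: 13.58
tcp_pos: [0.5083, -0.2197, 0.1446]
orientation: [0.0, 0.73, -0.684, -0.001]
wrist_force: [-3.7, 0.5, 4.5]
finger_gap: 0.0088
grip_force: 60.9
```

Request:
{"op": "shift_gripper", "data": {
  "steps": {"moves":[[0, 0.1, 0.1, 0, 0, 0], [0, 0.1, 0.2, 0, 0, 0]]}
}}

```text
clock: 13.82
tcp_pos: [0.5085, -0.2198, 0.1446]
orientation: [-0.0, 0.73, -0.684, -0.0]
wrist_force: [-4.6, 3.1, 11.4]
finger_gap: 0.0086
grip_force: 62.0
```

To row units: 0.0008 m is 0.16, -0.0005 m is -0.1.

Request:
{"op": "shift_gripper", "data": {
  "steps": {"moves":[[0, 0.08, -0.1, 0, 0, 0], [0, 0.16, -0.1, 0, 0, 0], [0, 0.16, -0.1, 0, 0, 0]]}
}}

```text
clock: 14.2
tcp_pos: [0.5083, -0.2198, 0.1446]
orientation: [-0.001, 0.73, -0.684, 0.0]
wrist_force: [-1.2, 2.1, 6.0]
finger_gap: 0.0086
grip_force: 61.2
```

Request:
{"op": "shift_gripper", "data": {
  "steps": {"moves":[[0, 0, 0.1, 0, 0, 0], [0, 0, 0.1, 0, 0, 0]]}
}}

```text
clock: 14.45
tcp_pos: [0.5083, -0.2198, 0.1446]
orientation: [-0.001, 0.73, -0.684, 0.0]
wrist_force: [-2.0, 1.9, 8.6]
finger_gap: 0.009
grip_force: 61.6
```

Request:
{"op": "shift_gripper", "data": {
  "steps": {"moves":[[0, 0, 0.1, 0, 0, 0], [0, 0, 0.1, 0, 0, 0]]}
}}

```text
clock: 14.7
tcp_pos: [0.5084, -0.2198, 0.1446]
orientation: [-0.001, 0.73, -0.684, 0.001]
wrist_force: [-3.3, 2.8, 10.8]
finger_gap: 0.0084
grip_force: 62.0
```

To row units: 0.0006 m is 0.12, 0.0004 m is 0.08.

Request:
{"op": "shift_gripper", "data": {
  "steps": {"moves":[[0, 0.12, 0, 0, 0, 0], [0, 0.12, 0.08, 0, 0, 0], [0, 0.12, 0.08, 0, 0, 0], [0, 0.12, 0.08, 0, 0, 0]]}
}}

```text
clock: 15.2
tcp_pos: [0.5083, -0.2198, 0.1446]
orientation: [-0.001, 0.73, -0.684, 0.001]
wrist_force: [-2.0, 3.7, 11.9]
finger_gap: 0.0085
grip_force: 62.1
```

Run:
```python
from workcell import env
from h import *
c=env.read_camera("wrist"); s=env.get_state(); pickle.dump((c,s),open("w9.pkl","wb")); print(s["tcp_pos"],s["wrist_force"],s["ft_torque"])
c8,_=pickle.load(open("w8.pkl","rb"))
# steel catch: grey pixels near the head, before/after; brass pixels
o=np.array([.4723,-.2233]);a=np.radians(3.8)
for n,k in(("w8",c8),("w9",c)):
  for x,y,z in((33,-5,.131),(24,-7,.138)):
    p=proj(k,[o[0]+x/1e3*np.cos(a)-y/1e3*np.sin(a),o[1]+x/1e3*np.sin(a)+y/1e3*np.cos(a),z]).round().astype(int); print(n,p,k["image"][p[1],p[0]-8:p[0]+9:2].tolist())
```

```text
[ 0.50825434 -0.21983317  0.14454241] [-2.28202944  4.34474823 12.52582315] [ 0.89978341  0.51406403 -0.00097514]
w8 [297 221] [[113, 87, 57], [114, 87, 57], [113, 86, 55], [115, 87, 56], [152, 144, 130], [158, 153, 140], [171, 148, 101], [236, 195, 74], [242, 203, 78]]
w8 [314 221] [[243, 205, 78], [244, 210, 83], [245, 212, 82], [246, 212, 80], [247, 213, 79], [247, 214, 79], [248, 216, 79], [248, 217, 79], [248, 216, 78]]
w9 [292 240] [[124, 99, 74], [125, 100, 73], [125, 98, 73], [125, 97, 71], [126, 98, 71], [126, 98, 71], [127, 99, 72], [186, 151, 76], [192, 157, 77]]
w9 [313 242] [[222, 180, 81], [224, 181, 81], [225, 183, 82], [226, 182, 80], [226, 182, 79], [225, 182, 77], [226, 184, 76], [255, 252, 106], [255, 252, 103]]
```

It's rigidly seated: z stays constant while the force rises. I'll ease off to about 6 N, open a little and retreat upward.

To row units: -0.001 m is -0.2.

Request:
{"op": "shift_gripper", "data": {
  "steps": {"moves":[[0, 0, -0.2, 0, 0, 0], [0, 0, -0.2, 0, 0, 0]]}
}}

```text
clock: 15.5
tcp_pos: [0.5082, -0.2199, 0.1446]
orientation: [-0.001, 0.73, -0.684, 0.001]
wrist_force: [0.2, 3.4, 6.6]
finger_gap: 0.0082
grip_force: 61.3
```

Request:
{"op": "shift_gripper", "data": {
  "steps": {"moves":[[0, 0, 0, 0, 0, 0], [0, 0, 0, 0, 0, 0], [0, 0, 0, 0, 0, 0], [0, 0, 0, 0, 0, 0]]},
  "jaw": 0.03
}}

```text
clock: 16.0
tcp_pos: [0.5072, -0.2202, 0.1437]
orientation: [0.0, 0.73, -0.684, -0.0]
wrist_force: [0.4, -0.0, -0.0]
finger_gap: 0.0301
grip_force: 0.0
```

Run:
```python
from workcell import env
from h import *
c=env.read_camera("wrist"); s=env.get_state(); pickle.dump((c,s),open("w10.pkl","wb")); print(s["tcp_pos"],s["wrist_force"],s["finger_gap"])
c9,_=pickle.load(open("w9.pkl","rb"))
# plaque shift between before/after release: track the top edge strip
for n,k in(("9",c9),("10",c)):
  im=k["image"][:,:,:].astype(int); r=300
  print(n,[im[r,x].tolist() for x in range(262,304,3)])
```

```text
[ 0.50724712 -0.22019808  0.1437768 ] [-0.06211262 -0.12332166 -0.56065827] 0.03008108590478368
9 [[104, 109, 98], [186, 191, 181], [150, 153, 145], [212, 217, 179], [255, 255, 255], [255, 255, 255], [255, 255, 255], [255, 255, 255], [203, 140, 95], [198, 138, 94], [128, 105, 81], [102, 97, 81], [97, 98, 87], [107, 110, 99]]
10 [[127, 215, 157], [128, 214, 158], [255, 255, 255], [255, 255, 255], [255, 255, 255], [255, 255, 255], [255, 255, 255], [200, 143, 95], [201, 143, 96], [201, 143, 95], [200, 142, 93], [130, 216, 158], [129, 215, 157], [129, 211, 156]]
```

To row units: -0.1 m is -20, -0.06 m is -12.

Request:
{"op": "shift_gripper", "data": {
  "steps": {"moves":[[0, 0, -2, 0, 0, 0], [0, 0, -6, 0, 0, 0], [0, 0, -12, 0, 0, 0], [0, 0, -20, 0, 0, 0], [0, 0, -20, 0, 0, 0]]}
}}

```text
clock: 16.68
tcp_pos: [0.5092, -0.2213, 0.2483]
orientation: [-0.001, 0.73, -0.684, 0.004]
wrist_force: [0.2, -0.6, 0.4]
finger_gap: 0.0302
grip_force: 0.0
```

Run:
```python
from workcell import env
from h import *
I=[]
for i in range(2):
  c=env.read_camera("wrist"); I.append(c["image"].astype(int))
s=env.get_state(); print(s["tcp_pos"],s["wrist_force"],"moved px",(abs(I[0]-I[1]).max(2)>60).sum())
m=(I[1].min(2)>225).astype(np.uint8)
n,l,st,ce=cv2.connectedComponentsWithStats(m)
o=np.array([.4723,-.2233]);a=np.radians(3.8)
for i in range(1,n):
  if st[i,4]>150:
    q=cv2.minAreaRect(np.argwhere(l==i)[:,::-1].astype(np.float32)); B=cv2.boxPoints(q)
    W=np.array([atz(c,p,.168) for p in B]); r=W[:,:2]-o
    print(st[i],q,np.c_[r@[np.cos(a),np.sin(a)],r@[-np.sin(a),np.cos(a)]].round(4).tolist())
cv2.imwrite("pics/w11.png",c["image"][:,:,::-1])
```

```text
[ 0.50763858 -0.22036427  0.24475055] [-0.00448263  0.91100021 -1.04863257] moved px 2482
[  10  116  111   79 2755] ((63.663368225097656, 157.1336669921875), (109.70951080322266, 76.91249084472656), 8.32564926147461) [[0.2144, -0.0173], [0.1981, -0.0639], [0.1341, -0.0545], [0.1469, -0.0069]]
[276 178   9  75 672] ((280.0, 215.0), (74.0, 8.0), 90.0) [[0.042, -0.0231], [0.037, -0.0231], [0.037, 0.0268], [0.0423, 0.0268]]
```

Request:
{"op": "shift_gripper", "data": {
  "steps": {"moves":[[0, 0, 0, 0, 0, 0], [0, 0, 0, 0, 0, 0], [0, 0, 0, 0, 0, 0], [0, 0, 0, 0, 0, 0]]}
}}

```text
clock: 17.27
tcp_pos: [0.5072, -0.2201, 0.2436]
orientation: [0.0, 0.73, -0.684, -0.0]
wrist_force: [0.9, -1.0, -0.7]
finger_gap: 0.0299
grip_force: 0.0
```

Run:
```python
from workcell import env
import numpy as np
I=[env.read_camera("wrist")["image"].astype(int) for i in range(2)]
print((abs(I[0]-I[1]).max(2)>60).sum(), env.get_state()["qvel"].round(3))
print(env.hand_in())
```

```text
35 [-0.    -0.001  0.002  0.    -0.     0.   ]
the job is handed in; nothing more can be done
None
```

The double-five plaque is on the hook with its ivory side outward, pressed onto its seat at about 12 N and released, and the job is handed in; I inferred the catch click from contact forces, not by sight, and the hand-in returned no verdict.

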